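Let one fan hub out of the roller dispenser and ease its lid shut

TASK

Let the white fan hub out of the two-lane dispenser: with closed fingertips press the lever of the lane that the hub waits in fully down, so that its lid lifts, and keep it down until the hub has rolled into the trough and come to rest. Then let the lever up slowly, easing the lid shut all the way so that it never slams, and move clear. Grasp and lift nothing, do not touch the rollers or the lids, and leave the grooved pulley in its lane and everything else on the worktop where it is.

Things in the scene. Friction and masses are not known exactly. Their poses are not given: they have to be found in the camera images.
- dispenser: fixed grey two-lane dispenser; origin on the worktop under it; x axis away from the levers, y left, z up. Lanes: open-topped, 40 mm wide, centred at y = +60 (left) and -60 mm (right), sloping 15 degrees down towards +x from x = -60 to an end wall at x = 160 mm. A lid's flap at x = 52 mm bars each lane and holds one roller behind it. Levers stick out at -x, towards the robot. Nothing is above 170 mm
- hub: the fan hub that waits in one of the two lanes (left or right varies); origin at its centre: white plastic cup-shaped drum, diameter 50 mm, 30 mm wide, smooth outside, on its rim, axis across the lane; starts at x = 25, z = 93 mm in the dispenser's frame. When its lid opens it rolls by itself into the trough (the lane's low end beyond the lid) and rests against the end wall at x = 143, z = 61 mm
- pulley: bare steel belt pulley that waits in the other lane, origin at its centre; diameter 50 mm, 30 mm wide, with a deep groove all round between two rims; it lies like the hub
- lever_left (a joint): the left lever, rad: 0 = up, at rest; 0.45 = fully pressed. Turns about a level axis along the dispenser's y through x = -80, z = 85 mm in its frame; the pad, 130 mm from the axis, goes down 58 mm in all. Sprung: about 1 N at the pad to start, about 4 N fully down; if let go, it flies up and its lid slams
- lever_right (a joint): the right lever, rad: 0 = up, at rest; 0.45 = fully pressed. Turns about a level axis along the dispenser's y through x = -80, z = 85 mm in its frame; the pad, 130 mm from the axis, goes down 58 mm in all. Sprung: about 1 N at the pad to start, about 4 N fully down; if let go, it flies up and its lid slams
- pad_left (a point): centre of the upper face of the left lever's steel pad, 46 x 46 mm, 6 mm thick, turning with the lever; at rest it is 116 mm above the worktop at x = -206, y = +60 mm in the dispenser's frame and leans 0.2 rad down towards the dispenser; fully pressed it is 58 mm above the worktop and leans 0.25 rad the other way
- pad_right (a point): the same for the right lever, y = -60 mm
- lid_left (a joint): the left lane's lid, rad: 0 = shut, 1.08 = wide open; linked to the left lever (value = 2.4 x lever), so it opens as the lever is pressed and closes at the rate at which the lever is let up. Its 37 x 74 mm aluminium flap swings out towards the trough and up about a hinge 135 mm above the worktop at the dispenser's x = 0; not to be touched
- lid_right (a joint): the right lane's lid, rad: 0 = shut, 1.08 = wide open; linked to the right lever (value = 2.4 x lever), so it opens as the lever is pressed and closes at the rate at which the lever is let up. Its 37 x 74 mm aluminium flap swings out towards the trough and up about a hinge 135 mm above the worktop at the dispenser's x = 0; not to be touched
- hub_2: loose spare fan hub lying flat on the worktop beside the left lever, diameter 50, height 30 mm; origin at its centre
- hub_3: loose spare fan hub lying flat to the left of the lanes, same size; origin at its centre
- jar: loose clear glass jar with a twist cap, diameter 64, height 95 mm, standing to the right of the lanes; origin at its underside
- spanner: loose steel spanner lying flat, 160 mm long along its x axis, roughly across the robot's side of the levers; origin at its underside
- screwdriver: loose screwdriver lying at the left, along its x axis; origin at its underside
- pliers: loose red-handled pliers lying at the right, about 165 mm long along its x axis, 13 mm high; origin at its underside
Not all that is in view belongs to the job. Leave any green or purple look-alike of the hub alone.

How it is judged:
By the outcome, as a careful person would: the job done as asked, in the order asked, and still so for the second after the job is handed in, with the robot touching nothing.
It also fails if it takes over 42 s, if anything falls off the work surface, if the arm or the gripper's body presses on something with over 40 N, if the wrist force passes 120 N, or if a joint passes its speed limit or range.

ROBOT

A 7-joint arm with a two-finger parallel gripper is mounted at the origin on the work surface. World frame = base frame: x ahead of the robot, y to its left, z up, the work surface at z = 0. Lengths are in m, angles in rad, forces in N, time in s.
With the tool pointing down it reaches from about 0.4 to 0.875 m from the base axis. Payload 19.3 kg.
Tool frame: the origin (TCP) lies midway between the tips of the shut fingers; the grasp point (between the pads) lies 19 mm behind it; z points along the fingers, y is the direction in which the jaws open and shut (so a half turn about z gives the same grasp; the last joint's range is limited). The gripper opens to 85 mm and grips with 20 to 120 N. Pads are 22 mm wide; open, the fingers measure 114 mm over their backs; the gripper's body (76 mm by 85 mm) begins 54 mm behind the grasp point. The pads swing forward as they close: fully open they stand 13 mm farther back than shut.
Start: joints at [-1.35, 0.521, -0.036, 1.599, 0.021, 1.021, -0.113], TCP at [0.179, 0.599, 0.231] pointing down, gripper open.
Joint ranges: [-2.91, 2.91], [-0.3, 2.13], [-1.5, 1.42], [0.17, 2.43], [-1.26, 4.41], [0.16, 1.93], [-2.52, 2.52]. Speed limits (rad/s): [1.89, 1.89, 2.39, 2.39, 3.01, 3.01, 3.01].

INTERFACE

Orientations are given as [roll, pitch, yaw] about the fixed x, y, z axes, in that order (R = Rz(yaw) Ry(pitch) Rx(roll)).
In Python, from workcell import bot, eyes gives the robot as it stands. The module is installed in compiled form; this text tells all that it offers.
- The arm moves only by the shell command python3 -m jog 'ROWS' [FORCE]. ROWS is JSON, a list of rows, each an object with "delta_pos": the shift along the world's x, y, z in mm, a list of three; "spin": the turn about the world's z in rad; "claw": the closure, from 0 (fully open) to 1 (shut). In form: [{"delta_pos": [tx, ty, tz], "spin": spin, "claw": claw}, ...]. A call has 1 to 8 rows; each row is the pose to reach, as a shift and turn from the pose measured when the call began; what a row does not reach only later rows make up. A row lasts 1/10 s, in which the tool goes at most 50 mm and 8.59 degrees, less where a joint would pass 70% of its speed; a pose out of reach is approached as far as the arm can. A call with a gripper value outside its range is refused whole. The fingers move at their own pace and stop on an object; FORCE is the grip in N (left out, the last holds). Time passes only in rows, so rows that repeat a pose let the fingers close. It gives the time, the measured TCP pose, the force and the opening at its end, in the units of the state.
- bot.observe(): the state, without advancing time (a new reading comes with each control period).
- eyes.grab_frame(name): name is "scene" or "top"; returns the picture (400x640x3 uint8, blue, green, red); there is no depth.
- eyes.camera_params(name): a dict with "fx", "fy", "cx", "cy" (pixels), "origin" and "attitude" of the camera in the world. Camera axes: x right, y up, looking along -z (the intrinsics and any distortion apply to the point x, -y, -z); pixel columns grow to the right and rows downward; lengths in m; the calibration is good to about 2 mm. A picture is of the moment at which its call begins. camera_params takes no time and is no camera call.
- bot.job_done(): hands the job in, once; it reports no verdict.
The state is a dict: "clock": time; "qpos": joint angles; "qd": joint speeds; "joint_efforts": joint torques, N m; "position": TCP position; "tool_rot": TCP orientation; "force": force on the tool from outside, world axes, zero at the start; "moment": the same for the moment, N m; "grip_width": finger opening in m.
Only numpy, scipy, OpenCV 4.12 (cv2) and the standard library are available. Lean on these libraries where they do the work, as an engineer would, in place of code of your own. Each camera call takes 0.05 s, during which the arm holds its last target. There are 200 camera calls.

## Working session

There is one attempt and no reset: what is moved stays moved. The work goes in short steps, Python scripts to look and compute and a shell command to move; the robot and the scene stay as the last step left them, time stands still between calls to the robot, and variables do not carry over. Pictures are saved under pics/ and viewed, about 8 in all and at most 12, crops included, and the job is handed in when it is done.

```bash
mkdir -p pics; python3 - <<'E'
from workcell import bot,eyes
import cv2
for n in("scene","top"):
    cv2.imwrite(f"pics/{n}0.png",eyes.grab_frame(n)); print(n,eyes.camera_params(n))
print(bot.observe())
E
```

```text
scene {'fx': 436.9630947112403, 'fy': 436.9630947112403, 'cx': 319.86363696123635, 'cy': 197.66877523376823, 'origin': array([ 1.29239891, -0.40301127,  1.08219737]), 'attitude': array([0.68635563, 0.00894326, 1.05584879])}
top {'fx': 519.2775701928634, 'fy': 519.2775701928634, 'cx': 323.5038792056717, 'cy': 202.259049358789, 'origin': array([ 4.57942524e-01, -1.60845966e-03,  1.80399057e+00]), 'attitude': array([ 7.10550683e-02,  9.94761427e-04, -1.57866020e+00])}
{'clock': 0.1, 'qpos': array([-1.35020792,  0.52195828, -0.03632039,  1.59991632,  0.02119332,
        1.02112059, -0.11279671]), 'qd': array([ 1.77666089e-05, -2.55929314e-03, -5.68499431e-04, -1.26340808e-03,
       -1.00891885e-03, -1.33911066e-03, -6.23780502e-04]), 'joint_efforts': array([ 5.31224941e-03, -9.28474689e+01,  1.98462836e+00, -3.70525217e+01,
        1.82302832e-02,  5.22084476e-03, -3.75695174e-05]), 'position': array([0.17914242, 0.59847091, 0.23079337]), 'tool_rot': array([-3.14057716e+00,  6.89386145e-05,  2.85078637e+00]), 'force': array([-0.29935494, -1.06203141, -0.03410043]), 'moment': array([0.02400549, 0.02574368, 0.00061566]), 'grip_width': 0.08536203147140527}
```

View pics/scene0.png

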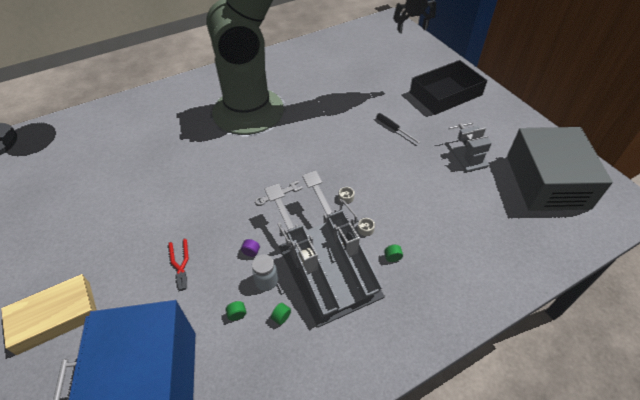

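View pics/top0.png

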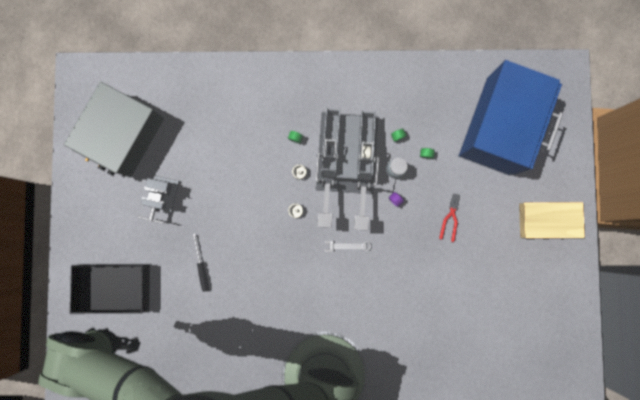

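The scene view shows the dispenser at about (320,260), and the top view shows it at (348,150). The levers point down, towards the robot. In the top view the pads are at about (324,221) left and (362,223) right. A white roller seems to sit at top (367,150), in the right lane. I'll enlarge both views to confirm.

```bash
python3 - <<'E'
import cv2,numpy as np
a=cv2.imread("pics/scene0.png")[160:330,230:400]; b=cv2.imread("pics/top0.png")[100:260,280:440]
f=lambda i:cv2.resize(i,(400,400),interpolation=cv2.INTER_CUBIC)
cv2.imwrite("pics/crop.png",np.hstack([f(a),f(b)]))
E
```

```text
(no output)
```

View pics/crop.png

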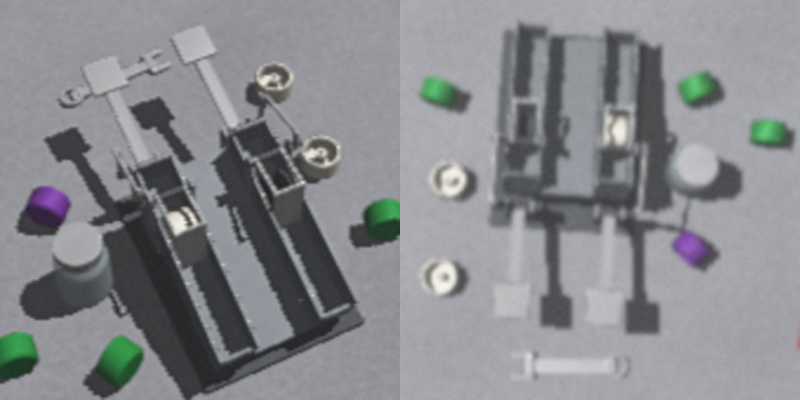

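The white drum is in the right lane, at top px about (367,152) and scene px about (308,253). The left lane holds a dark pulley. The white hubs at top px (299,172) and (296,211) are loose spares lying flat, and the green and purple ones are decoys. So the right lever is the one to press. Next I'll measure its pad.

```bash
cat >h.py <<'E'
import numpy as np
from scipy.spatial.transform import Rotation as R
from workcell import bot,eyes
def ray(n,u,v):
    c=eyes.camera_params(n)
    d=R.from_euler('xyz',c['attitude']).as_matrix()@np.array([(u-c['cx'])/c['fx'],-(v-c['cy'])/c['fy'],-1])
    return c['origin'],d/np.linalg.norm(d)
def plane(n,u,v,z):
    o,d=ray(n,u,v); return o+d*(z-o[2])/d[2]
def tri(p,q):
    o1,d1=ray("scene",*p);o2,d2=ray("top",*q)
    s=np.linalg.lstsq(np.c_[d1,-d2],o2-o1,rcond=None)[0]
    a,b=o1+d1*s[0],o2+d2*s[1]; return (a+b)/2,np.linalg.norm(a-b)
E
python3 - <<'E'
from h import *
import cv2
def blob(f,x,y,w,lo):
    g=cv2.cvtColor(cv2.imread(f),cv2.COLOR_BGR2GRAY)
    m=(g>lo).astype(np.uint8); m=cv2.morphologyEx(m,cv2.MORPH_OPEN,np.ones((w,w),np.uint8))
    n,l,s,c=cv2.connectedComponentsWithStats(m)
    k=l[y,x]; return (g[y,x],g[y-2:y+3,x-2:x+3].min(),k,s[k],c[k])
pts={}
for nm,sc,tp in(("R",(274,191),(362,222)),("L",(312,179),(324,219))):
    for lo in(160,170,180):
        a=blob("pics/scene0.png",*sc,7,lo);b=blob("pics/top0.png",*tp,9,lo)
        print(nm,lo,a,b,sep="\n ")
        if a[2] and b[2]:
            print(tri(a[4],b[4]),plane("top",*b[4],.116),plane("scene",*a[4],.116))
E
```

```text
R
 160
 (np.uint8(177), np.uint8(173), np.int32(2), array([267, 185,  16,  13, 175], dtype=int32), array([274.49714286, 191.14285714]))
 (np.uint8(187), np.uint8(184), np.int32(4), array([     0,     21,    595,    334, 114623], dtype=int32), array([292.28490792, 193.07483664]))
(array([ 0.57405686, -0.01846955,  0.16538964]), np.float64(0.239536493472947)) [0.60894757 0.10075956 0.116     ] [ 0.51237637 -0.12258716  0.116     ]
R
 170
 (np.uint8(177), np.uint8(173), np.int32(2), array([269, 186,  12,  12, 137], dtype=int32), array([274.40145985, 191.45255474]))
 (np.uint8(187), np.uint8(184), np.int32(14), array([355, 215,  13,  15, 185], dtype=int32), array([360.80540541, 222.20540541]))
(array([ 0.51198451, -0.12225279,  0.11405684]), np.float64(0.0011601800932065066)) [ 0.51214996 -0.12158033  0.116     ] [ 0.51329799 -0.1233386   0.116     ]
R
 180
 (np.uint8(177), np.uint8(173), np.int32(0), array([     0,      0,    640,    400, 252674], dtype=int32), array([323.12094636, 198.04904343]))
 (np.uint8(187), np.uint8(184), np.int32(5), array([356, 217,  11,  12, 132], dtype=int32)
[... 448 characters left out ...]
16     ]
L
 170
 (np.uint8(182), np.uint8(177), np.int32(1), array([306, 172,  13,  13, 146], dtype=int32), array([312.03424658, 178.03424658]))
 (np.uint8(189), np.uint8(186), np.int32(13), array([318, 213,  14,  14, 191], dtype=int32), array([324.32984293, 219.38219895]))
(array([ 0.52212445, -0.00340613,  0.11590948]), np.float64(0.0006373583684916842)) [ 0.52226272 -0.00312057  0.116     ] [ 0.52205918 -0.00373114  0.116     ]
L
 180
 (np.uint8(182), np.uint8(177), np.int32(0), array([     0,      0,    640,    400, 252674], dtype=int32), array([323.12094636, 198.04904343]))
 (np.uint8(189), np.uint8(186), np.int32(4), array([318, 214,  12,  12, 144], dtype=int32), array([323.5, 219.5]))
```

The right pad is at (0.512, -0.122, 0.115), and the two pads give a dispenser yaw of about -0.085 rad. The triangulation residual is about 1 mm. I'll move over with the fingers closed, staying high.

```bash
python3 -m jog '[{"delta_pos":[35,-45,10],"spin":0.1,"claw":1},{"delta_pos":[65,-85,10],"spin":0.2,"claw":1},{"delta_pos":[95,-125,10],"spin":0.2,"claw":1},{"delta_pos":[125,-165,10],"spin":0.2,"claw":1},{"delta_pos":[155,-205,10],"spin":0.2,"claw":1},{"delta_pos":[185,-245,10],"spin":0.2,"claw":1},{"delta_pos":[215,-285,10],"spin":0.2,"claw":1},{"delta_pos":[245,-325,10],"spin":0.2,"claw":1}]' 20
```

```text
clock: 0.9
position: [0.4202, 0.2779, 0.2408]
tool_rot: [-3.141, 0.0, 3.051]
force: [0.1, 0.3, -0.4]
grip_width: -0.0001
```

```bash
python3 -m jog '[{"delta_pos":[12,-48,0],"spin":0,"claw":1},{"delta_pos":[23,-95,0],"spin":0,"claw":1},{"delta_pos":[35,-145,0],"spin":0,"claw":1},{"delta_pos":[46,-195,0],"spin":0,"claw":1},{"delta_pos":[58,-245,0],"spin":0,"claw":1},{"delta_pos":[70,-295,0],"spin":0,"claw":1},{"delta_pos":[80,-345,0],"spin":0,"claw":1},{"delta_pos":[90,-390,0],"spin":0,"claw":1}]'
python3 -m jog '[{"delta_pos":[2,-30,-30],"spin":0,"claw":1},{"delta_pos":[2,-30,-60],"spin":0,"claw":1},{"delta_pos":[2,-30,-60],"spin":0,"claw":1},{"delta_pos":[2,-30,-60],"spin":0,"claw":1}]'
```

```text
clock: 1.7
position: [0.5096, -0.1117, 0.2408]
tool_rot: [-3.141, -0.0, 3.051]
force: [1.2, 1.4, 0.8]
grip_width: 0.0001
clock: 2.1
position: [0.5116, -0.1411, 0.1811]
tool_rot: [-3.141, -0.001, 3.052]
force: [0.4, -0.6, -0.3]
grip_width: 0.0
```

The second call overshot y by 19 mm, so I'll correct that while still above the pad, then come down close to it.

```bash
python3 -m jog '[{"delta_pos":[0,19,0],"spin":0,"claw":1},{"delta_pos":[0,19,-15],"spin":0,"claw":1},{"delta_pos":[0,19,-30],"spin":0,"claw":1},{"delta_pos":[0,19,-45],"spin":0,"claw":1},{"delta_pos":[0,19,-53],"spin":0,"claw":1},{"delta_pos":[0,19,-53],"spin":0,"claw":1}]'
python3 - <<'E'
from h import *
import cv2
f=lambda i:cv2.resize(i,(400,400),interpolation=cv2.INTER_CUBIC)
cv2.imwrite("pics/hover.png",np.hstack([f(eyes.grab_frame("scene")[130:300,210:380]),f(eyes.grab_frame("top")[100:260,280:440])]))
E
```

```text
clock: 2.7
position: [0.5118, -0.1215, 0.1285]
tool_rot: [-3.141, -0.001, 3.053]
force: [-0.8, 0.7, 1.0]
grip_width: -0.0001
```

View pics/hover.png

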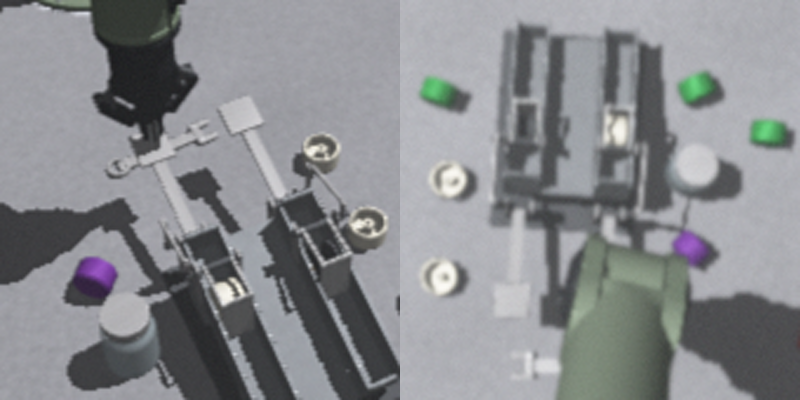

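In the scene crop the fingertips are over the right pad at about (152,148), and the hub is still at (228,290). Now I'll press.

```bash
python3 -m jog '[{"delta_pos":[0,0,-6],"spin":0,"claw":1},{"delta_pos":[0,0,-12],"spin":0,"claw":1},{"delta_pos":[0,0,-17],"spin":0,"claw":1},{"delta_pos":[0,0,-23],"spin":0,"claw":1},{"delta_pos":[0,0,-29],"spin":0,"claw":1},{"delta_pos":[0,0,-35],"spin":0,"claw":1},{"delta_pos":[0,0,-41],"spin":0,"claw":1},{"delta_pos":[0,0,-47],"spin":0,"claw":1}]'
python3 -m jog '[{"delta_pos":[0,0,-5],"spin":0,"claw":1},{"delta_pos":[0,0,-10],"spin":0,"claw":1},{"delta_pos":[0,0,-15],"spin":0,"claw":1},{"delta_pos":[0,0,-18],"spin":0,"claw":1},{"delta_pos":[0,0,-18],"spin":0,"claw":1}]'
```

```text
clock: 3.6
position: [0.512, -0.122, 0.0816]
tool_rot: [-3.141, -0.0, 3.052]
force: [-0.8, -0.5, 3.4]
grip_width: -0.0003
clock: 4.1
position: [0.512, -0.122, 0.0633]
tool_rot: [-3.141, -0.0, 3.052]
force: [1.1, -1.4, 4.0]
grip_width: 0.0
```

```bash
python3 -m jog '[{"delta_pos":[0,0,-1],"spin":0,"claw":1},{"delta_pos":[0,0,-2],"spin":0,"claw":1},{"delta_pos":[0,0,-2],"spin":0,"claw":1}]'; python3 -m jog '[{"delta_pos":[0,0,-1],"spin":0,"claw":1},{"delta_pos":[0,0,-1],"spin":0,"claw":1}]'
```

```text
clock: 4.4
position: [0.5121, -0.1219, 0.0614]
tool_rot: [-3.141, -0.0, 3.052]
force: [1.2, 0.1, 4.7]
grip_width: 0.0003
clock: 4.6
position: [0.5121, -0.1219, 0.0603]
tool_rot: [-3.141, 0.0, 3.052]
force: [2.1, 0.5, 5.4]
grip_width: -0.0002
```

```bash
python3 -m jog '[{"delta_pos":[0,0,-1],"spin":0,"claw":1},{"delta_pos":[0,0,-1],"spin":0,"claw":1}]';python3 -m jog '[{"delta_pos":[0,0,-1],"spin":0,"claw":1},{"delta_pos":[0,0,-1],"spin":0,"claw":1}]'
python3 - <<'E'
from h import *
import cv2
f=lambda i:cv2.resize(i,(400,400),interpolation=cv2.INTER_CUBIC)
cv2.imwrite("pics/press.png",np.hstack([f(eyes.grab_frame("scene")[160:330,230:400]),f(eyes.grab_frame("top")[100:260,280:440])]))
E
```

```text
clock: 4.8
position: [0.5122, -0.122, 0.0593]
tool_rot: [-3.141, 0.0, 3.052]
force: [1.5, -0.9, 5.1]
grip_width: -0.0
clock: 5.0
position: [0.5125, -0.122, 0.0585]
tool_rot: [-3.141, 0.001, 3.052]
force: [0.3, -0.1, 11.0]
grip_width: -0.0003
```

View pics/press.png

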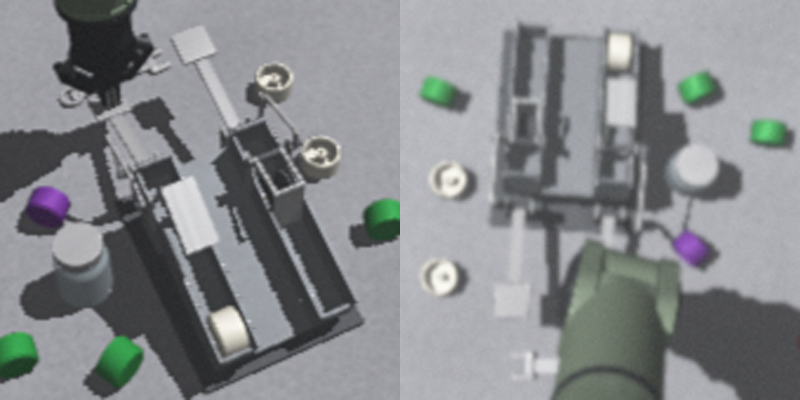

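The force jumped from 5 to 11 N, so the lever is on its stop. The lid is up, and the hub is at the end wall (scene crop (228,328), top crop (620,50)). I'll hold and check that it is at rest.

```bash
cat >hub.py <<'E'
from h import *
import cv2
def white(n,r):
    x,y,w,h=r; i=eyes.grab_frame(n)[y:y+h,x:x+w].astype(int)
    m=((i[...,2]-i[...,0]>12)&(i[...,2]>150)&(i[...,2]-i[...,1]<25)).astype(np.uint8)
    k,l,s,c=cv2.connectedComponentsWithStats(m); j=1+s[1:,4].argmax(); return (c[j]+[x,y]).round(2),s[j,4]
print(white("scene",(300,270,60,60)),white("top",(352,100,30,40)),bot.observe()['force'])
E
H='[{"delta_pos":[0,0,0],"spin":0,"claw":1},{"delta_pos":[0,0,0],"spin":0,"claw":1},{"delta_pos":[0,0,0],"spin":0,"claw":1},{"delta_pos":[0,0,0],"spin":0,"claw":1},{"delta_pos":[0,0,0],"spin":0,"claw":1},{"delta_pos":[0,0,0],"spin":0,"claw":1},{"delta_pos":[0,0,0],"spin":0,"claw":1}]'
python3 hub.py
python3 -m jog '[{"delta_pos":[0,0,0],"spin":0,"claw":1},{"delta_pos":[0,0,0],"spin":0,"claw":1},{"delta_pos":[0,0,0],"spin":0,"claw":1},{"delta_pos":[0,0,0],"spin":0,"claw":1},{"delta_pos":[0,0,0],"spin":0,"claw":1},{"delta_pos":[0,0,0],"spin":0,"claw":1},{"delta_pos":[0,0,0],"spin":0,"claw":1},{"delta_pos":[0,0,0],"spin":0,"claw":1}]'
python3 hub.py
python3 -m jog '[{"delta_pos":[0,0,0],"spin":0,"claw":1},{"delta_pos":[0,0,0],"spin":0,"claw":1},{"delta_pos":[0,0,0],"spin":0,"claw":1},{"delta_pos":[0,0,0],"spin":0,"claw":1},{"delta_pos":[0,0,0],"spin":0,"claw":1},{"delta_pos":[0,0,0],"spin":0,"claw":1}]'
python3 hub.py
python3 - <<'E'
from h import *
o=(np.array([.512,-.122])+np.array([.522,-.003]))/2; a=-.085
x=np.array([np.cos(a),np.sin(a)]);y=np.array([-x[1],x[0]])
print(o+x*(143+206)/1000-y*.06)
E
```

```text
(array([327.23, 299.33]), np.int32(90)) (array([367.47, 123.24]), np.int32(17)) [-0.2005306   0.50739047  9.87862428]
clock: 6.0
position: [0.5124, -0.122, 0.0588]
tool_rot: [-3.141, 0.001, 3.052]
force: [0.4, 0.5, 9.7]
grip_width: 0.0
(array([327.1 , 298.94]), np.int32(89)) (array([367.19, 123.62]), np.int32(16)) [-0.23663286  1.20165784  9.18623266]
clock: 6.7
position: [0.5124, -0.122, 0.0589]
tool_rot: [-3.141, 0.001, 3.052]
force: [0.4, 0.3, 9.2]
grip_width: -0.0002
(array([327.14, 299.1 ]), np.int32(83)) (array([367.56, 123.38]), np.int32(16)) [0.71031379 0.40607856 9.22845482]
[ 0.85964614 -0.15191267]
```

The hub's pixels are unchanged for over 1.5 s and it rests against the wall. Now I'll let the lever up slowly, at about 15 mm/s first and slower near the end.

```bash

python3 -m jog '[{"delta_pos":[0,0,1],"spin":0,"claw":1},{"delta_pos":[0,0,2],"spin":0,"claw":1},{"delta_pos":[0,0,3.5],"spin":0,"claw":1},{"delta_pos":[0,0,5],"spin":0,"claw":1},{"delta_pos":[0,0,6.5],"spin":0,"claw":1},{"delta_pos":[0,0,8],"spin":0,"claw":1},{"delta_pos":[0,0,9.5],"spin":0,"claw":1},{"delta_pos":[0,0,11],"spin":0,"claw":1}]'
python3 -m jog '[{"delta_pos":[0,0,1.5],"spin":0,"claw":1},{"delta_pos":[0,0,3],"spin":0,"claw":1},{"delta_pos":[0,0,4.5],"spin":0,"claw":1},{"delta_pos":[0,0,6],"spin":0,"claw":1},{"delta_pos":[0,0,7.5],"spin":0,"claw":1},{"delta_pos":[0,0,9],"spin":0,"claw":1},{"delta_pos":[0,0,10.5],"spin":0,"claw":1},{"delta_pos":[0,0,12],"spin":0,"claw":1}]'
python3 -m jog '[{"delta_pos":[0,0,1.5],"spin":0,"claw":1},{"delta_pos":[0,0,3],"spin":0,"claw":1},{"delta_pos":[0,0,4.5],"spin":0,"claw":1},{"delta_pos":[0,0,6],"spin":0,"claw":1},{"delta_pos":[0,0,7.5],"spin":0,"claw":1},{"delta_pos":[0,0,9],"spin":0,"claw":1},{"delta_pos":[0,0,10.5],"spin":0,"claw":1},{"delta_pos":[0,0,12],"spin":0,"claw":1}]'
```

```text
clock: 7.6
position: [0.5123, -0.122, 0.07]
tool_rot: [-3.141, 0.001, 3.052]
force: [-3.6, 0.2, 3.7]
grip_width: 0.0
clock: 8.4
position: [0.5124, -0.122, 0.0821]
tool_rot: [-3.141, 0.001, 3.052]
force: [-2.5, 1.0, 3.5]
grip_width: 0.0
clock: 9.2
position: [0.5127, -0.122, 0.0943]
tool_rot: [-3.141, 0.001, 3.052]
force: [0.1, -0.1, 1.7]
grip_width: 0.0001
```

```bash

python3 -m jog '[{"delta_pos":[0,0,1],"spin":0,"claw":1},{"delta_pos":[0,0,2],"spin":0,"claw":1},{"delta_pos":[0,0,3],"spin":0,"claw":1},{"delta_pos":[0,0,4],"spin":0,"claw":1},{"delta_pos":[0,0,5],"spin":0,"claw":1},{"delta_pos":[0,0,6],"spin":0,"claw":1},{"delta_pos":[0,0,7],"spin":0,"claw":1},{"delta_pos":[0,0,8],"spin":0,"claw":1}]'
python3 -m jog '[{"delta_pos":[0,0,0.8],"spin":0,"claw":1},{"delta_pos":[0,0,1.6],"spin":0,"claw":1},{"delta_pos":[0,0,2.4],"spin":0,"claw":1},{"delta_pos":[0,0,3.2],"spin":0,"claw":1},{"delta_pos":[0,0,4],"spin":0,"claw":1},{"delta_pos":[0,0,4.8],"spin":0,"claw":1},{"delta_pos":[0,0,5.6],"spin":0,"claw":1},{"delta_pos":[0,0,6.4],"spin":0,"claw":1}]'
for i in 1; do :; done
python3 -m jog '[{"delta_pos":[0,0,0.5],"spin":0,"claw":1},{"delta_pos":[0,0,1],"spin":0,"claw":1},{"delta_pos":[0,0,1.5],"spin":0,"claw":1},{"delta_pos":[0,0,2],"spin":0,"claw":1},{"delta_pos":[0,0,2.5],"spin":0,"claw":1},{"delta_pos":[0,0,3],"spin":0,"claw":1},{"delta_pos":[0,0,3.5],"spin":0,"claw":1},{"delta_pos":[0,0,4],"spin":0,"claw":1}]'
python3 -m jog '[{"delta_pos":[0,0,0.5],"spin":0,"claw":1},{"delta_pos":[0,0,1],"spin":0,"claw":1},{"delta_pos":[0,0,1.5],"spin":0,"claw":1},{"delta_pos":[0,0,2],"spin":0,"claw":1},{"delta_pos":[0,0,2.5],"spin":0,"claw":1},{"delta_pos":[0,0,3],"spin":0,"claw":1},{"delta_pos":[0,0,3.5],"spin":0,"claw":1},{"delta_pos":[0,0,4],"spin":0,"claw":1}]'
python3 -m jog '[{"delta_pos":[0,0,0.5],"spin":0,"claw":1},{"delta_pos":[0,0,1],"spin":0,"claw":1},{"delta_pos":[0,0,1.5],"spin":0,"claw":1},{"delta_pos":[0,0,2],"spin":0,"claw":1},{"delta_pos":[0,0,2.5],"spin":0,"claw":1},{"delta_pos":[0,0,3],"spin":0,"claw":1},{"delta_pos":[0,0,3.5],"spin":0,"claw":1},{"delta_pos":[0,0,4],"spin":0,"claw":1}]'
```

```text
clock: 10.0
position: [0.5127, -0.122, 0.1024]
tool_rot: [-3.141, 0.001, 3.052]
force: [0.5, -0.6, 2.3]
grip_width: -0.0
clock: 10.8
position: [0.5127, -0.122, 0.1089]
tool_rot: [-3.141, 0.001, 3.052]
force: [0.6, 0.1, 0.4]
grip_width: 0.0
clock: 11.6
position: [0.5126, -0.122, 0.1129]
tool_rot: [-3.141, 0.001, 3.052]
force: [1.1, -0.0, -0.2]
grip_width: 0.0001
clock: 12.4
position: [0.5126, -0.1221, 0.1169]
tool_rot: [-3.141, 0.001, 3.052]
force: [0.8, -0.5, -0.3]
grip_width: -0.0001
clock: 13.2
position: [0.5126, -0.122, 0.121]
tool_rot: [-3.141, 0.001, 3.052]
force: [-0.4, 0.2, 0.7]
grip_width: -0.0002
```

Contact has faded out, at or above the rest height of about 0.118. I'll creep a bit further, then rise and back off towards the robot.

```bash

python3 -m jog '[{"delta_pos":[0,0,0.5],"spin":0,"claw":1},{"delta_pos":[0,0,1],"spin":0,"claw":1},{"delta_pos":[0,0,1.5],"spin":0,"claw":1},{"delta_pos":[0,0,2],"spin":0,"claw":1},{"delta_pos":[0,0,2.5],"spin":0,"claw":1},{"delta_pos":[0,0,3],"spin":0,"claw":1},{"delta_pos":[0,0,3.5],"spin":0,"claw":1},{"delta_pos":[0,0,4],"spin":0,"claw":1}]'
python3 -m jog '[{"delta_pos":[0,0,15],"spin":0,"claw":1},{"delta_pos":[0,0,45],"spin":0,"claw":1},{"delta_pos":[0,0,80],"spin":0,"claw":1},{"delta_pos":[0,0,110],"spin":0,"claw":1},{"delta_pos":[-20,-40,120],"spin":0,"claw":1},{"delta_pos":[-30,-80,120],"spin":0,"claw":1},{"delta_pos":[-40,-120,120],"spin":0,"claw":1},{"delta_pos":[-45,-160,120],"spin":0,"claw":1}]'
python3 -m jog '[{"delta_pos":[0,-40,0],"spin":0,"claw":1},{"delta_pos":[0,-80,0],"spin":0,"claw":1},{"delta_pos":[0,-100,0],"spin":0,"claw":1},{"delta_pos":[0,-100,0],"spin":0,"claw":1},{"delta_pos":[0,-100,0],"spin":0,"claw":1}]'
python3 hub.py
python3 - <<'E'
from h import *
import cv2
f=lambda i:cv2.resize(i,(400,400),interpolation=cv2.INTER_CUBIC)
cv2.imwrite("pics/end.png",np.hstack([f(eyes.grab_frame("scene")[160:330,230:400]),f(eyes.grab_frame("top")[100:260,280:440])]))
E
```

```text
clock: 14.0
position: [0.5126, -0.1221, 0.125]
tool_rot: [-3.141, 0.001, 3.052]
force: [-0.4, -0.1, -0.4]
grip_width: 0.0002
clock: 14.8
position: [0.4667, -0.2836, 0.2454]
tool_rot: [-3.141, 0.002, 3.052]
force: [0.8, 0.3, -0.3]
grip_width: 0.0
clock: 15.3
position: [0.4665, -0.3834, 0.2451]
tool_rot: [-3.141, 0.001, 3.051]
force: [0.1, -0.0, 0.2]
grip_width: 0.0
(array([329.04, 303.11]), np.int32(53)) (array([367.25, 123.58]), np.int32(12)) [ 0.32855986 -0.12272151  0.37496641]
```

View pics/end.png

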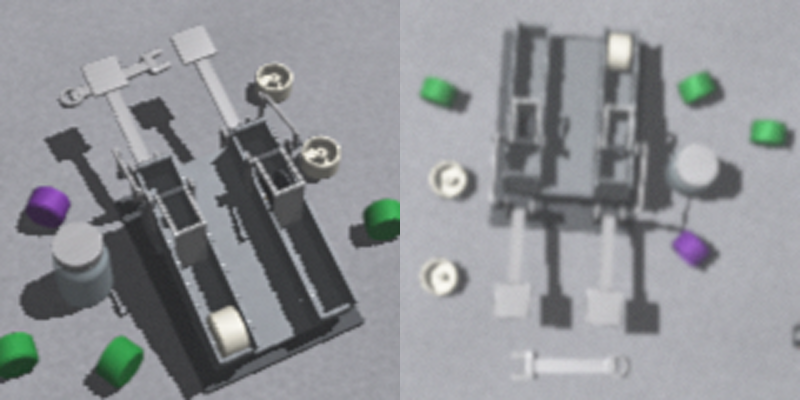

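The lid is shut and both levers are up. The hub sits in the trough at scene crop (228,330), and the pulley and loose items haven't moved. Handing in.

```bash
python3 -c "
from workcell import bot
print(bot.job_done(), bot.observe()['clock'])"
```

```text
the job is handed in; nothing more can be done
the job is handed in; nothing more can be done
```

The white fan hub is out of the right lane and resting against the end wall of the trough, and I handed the job in at about 15.5 s.

- **Press:** I pressed the right lever with closed fingertips until the force jumped from 5 to 11 N at its stop. I held it there for about 1.7 s, and the hub's pixel position did not change.
- **Release:** I let the lever up over about 6.5 s, starting at 15 mm/s and slowing to 5 mm/s. The tip force faded to about zero near the rest height, then I moved clear.
- **Final pictures:** The right lid is shut and both levers are up. The pulley is still in its lane, and the spare hubs, jar and spanner look unmoved. The screwdriver and pliers are outside the final crops, but the tool passed near neither.
- **One check disagreed:** The hub's colour blob in the scene camera shifted by 2–4 px after the lid closed and shrank from 83 to 53 px. I put this down to changed shading, because the top camera's centroid stayed the same and the hub looks to be in the same place in the picture.

One sideways move went 19 mm too far while still above the pad, and I corrected it before touching anything.

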